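# Release a child-safe medicine box's interlocked levers by feel and open its hatch

### The job

Open the child-safe medicine box: throw all three levers fully over, away from the robot, then slide the hatch fully open and let go. The levers are interlocked in a hidden order that changes every time, so feel each one with a light push and, if it stops short, leave it and try another: never force a blocked lever or the hatch. Do not disturb the cups, the brush, the jar or the jar's lid.

Things in the scene. Friction and masses are not known exactly. Their poses are not given: they have to be found in the camera images.
- medbox: white plastic medicine box fixed on the counter, 190 (x) by 260 (y) by 90 mm high. Origin ('box frame') on its underside; the body reaches 85 mm to -x and 105 mm to +x; x points to its far side, y to its left, z up. Three levers stand in a row along y on the near part of its top; the hatch lies on the far part between two rails 9 mm high.
- lever_left_tip (a point): centre of the grey cross bar (14 mm thick, 26 mm long along y) on top of the left lever, an 8 mm steel rod. Its pivot is at (-30, +60, 88) mm in the box frame, axis along y; the bar's centre is 58 mm from the pivot. To throw it, push the bar in the box's +x direction. The three levers look alike.
- lever_middle_tip (a point): the same for the middle lever, pivot at (-30, 0, 88) mm in the box frame
- lever_right_tip (a point): the same for the right lever, pivot at (-30, -60, 88) mm in the box frame
- lever_left (a joint): angle of the left lever, rad: 0 = leaning 0.55 from upright to the near side (-x), 1.1 = fully over, leaning 0.55 to the far side (end stop). It stays where it is left. Blocked, it moves freely only to about 0.25 to 0.3, then meets a stop. One lever is free at first; once that is over past about 0.9 a second is freed, and then the third.
- lever_middle (a joint): the same for the middle lever. For all three: a free lever takes about 1.5 to 3 N at the bar all the way; the rod is springy, so that against a stop the bar gives about 1 mm for every 2 N. More than 20 N on a lever counts as forcing it.
- lever_right (a joint): the same for the right lever
- hatch_ridge (a point): centre of the upright ridge on the grey hatch: 44 mm long (x), 8 mm thick (y), 28 mm high, on the 6 mm thick hatch plate (78 by 120 mm), which lies on the box top. The point is 22 mm above the box top, at (55, -55, 112) mm in the box frame when shut. Push the ridge in the box's +y direction to open.
- hatch (a joint): how far the hatch is open, m: 0 shut, 0.10 fully open (end stop). It is locked (moves only about 4 mm) until all three levers are over; free, it takes about 2 to 3 N and stays where it is left. More than 20 N on it counts as forcing.
- cups: stack of blue cups standing on the counter, 62 mm across and 80 mm high, origin under its centre; leave alone
- brush: wooden nail brush lying on the counter, 90 by 36 by 40 mm, origin under its centre; leave alone
- jar: open cream plastic jar, 62 mm across, 56 mm high, origin under its centre; leave alone
- jarlid: cream jar lid lying on the counter, 64 mm across, 15 mm high, origin under its centre; leave alone

How it is judged:
On the way, in this order (a step that is already met when the one before it is completed fails the run):
1. all three levers are thrown fully over (value of joint each of lever_left, lever_middle, lever_right above 0.97 rad), for 0.1 s.
2. the hatch is slid fully open (value of joint hatch above 0.09 m), for 0.1 s.
At the end, for the whole second after the job is handed in: all three levers stand over past 0.97 rad of 1.1, the hatch is open by more than 90 of 100 mm and at rest, and the robot touches nothing (all of step 1 and value of joint hatch above 0.09 m and not (velocity of joint hatch above 0.01 m/s)).
It fails at once if a lever is pushed with more than 20 N (contact force between any of lever_left, lever_middle, lever_right and the arm above 20 N or contact force between any of lever_left, lever_middle, lever_right and the fingers above 20 N).
It fails at once if the hatch is pushed with more than 20 N (contact force between hatch and the fingers above 20 N or contact force between hatch and the arm above 20 N).
It fails at once if the cups, brush, jar or jar lid is moved more than 15 mm (distance of any of cups, brush, jar, jarlid from where it was at the start of the episode above 0.015 m).
It also fails if it takes over 72 s, if anything falls off the work surface, if the arm or the gripper's body presses on something with over 40 N, if the wrist force passes 120 N, or if a joint passes its speed limit or range.

### The arm

A 7-joint arm with a two-finger parallel gripper is mounted at the origin on the work surface. World frame = base frame: x ahead of the robot, y to its left, z up, the work surface at z = 0. Lengths are in m, angles in rad, forces in N, time in s.
With the tool pointing down it reaches from about 0.425 to 0.8 m from the base axis. Payload 8.3 kg.
Tool frame: the origin (TCP) lies between the finger pads; the fingertips stand 22 mm ahead of it and the grasp point (between the pads) lies 3 mm ahead of it; x points along the fingers, z is the direction in which the jaws open and shut, and the axes are right-handed (so a half turn about x gives the same grasp; the last joint's range is limited). The gripper opens to 85 mm and grips with 20 to 120 N. Pads are 22 mm wide; open, the fingers measure 114 mm over their backs; the gripper's body (76 mm by 85 mm) begins 54 mm behind the grasp point. The pads swing forward as they close: fully open they stand 13 mm farther back than shut.
Start: joints at [-1.259, 0.383, 0.016, 1.37, -0.006, 1.388, -0.046], TCP at [0.229, 0.582, 0.253] pointing down, gripper open.
Joint ranges: [-2.95, 2.95], [-0.25, 2.06], [-1.52, 1.56], [0.18, 2.33], [-1.44, 4.58], [0.02, 2.06], [-3.01, 3.01]. Speed limits (rad/s): [2.39, 2.39, 3.01, 3.01, 3.14, 3.14, 3.14].

### API

Orientations are given as a 3x3 rotation matrix whose columns are the frame's x, y, z axes.
In Python, from plant import get_obs, read_camera, hand_in gives the robot as it stands.
- The arm moves only by the tool play_rows, never from a script. Its argument "targets" is a list of rows, each a list of 7 numbers: the shift along the tool's x, y, z in mm, then the turn, a rotation vector about the tool's x, y, z in rad, then the opening in per cent of the stroke, from 0 (shut) to 100 (fully open). In form: [[x, y, z, ax, ay, az, jaw], ...]. A call has 1 to 10 rows; each row is the pose to reach, as a shift and turn from the pose commanded when the call began, along the tool's axes at that moment; what a row does not reach only later rows make up. A row lasts 1/10 s, in which the tool goes at most 50 mm and 8.59 degrees, less where a joint would pass 70% of its speed; a pose out of reach is approached as far as the arm can. A call with a gripper value outside its range is refused whole. The fingers move at their own pace and stop on an object; "newtons" is the grip in N (left out, the last holds). Time passes only in rows, so rows that repeat a pose let the fingers close. It gives the time, the measured TCP pose, the force and the opening at its end, in the units of the state.
- get_obs(): the state, without advancing time (a new reading comes with each control period).
- read_camera(name): name is "scene" or "top" or "wrist"; returns a dict with "color" (420x560x3 uint8, red, green, blue), "z_map" (420x560 float32, m along the optical axis (not along the pixel's ray), 0 where there is no reading), "intrinsics" (3x3 intrinsics, pixels), "R" (3x3) and "t" (3): a world point X has camera coordinates R X + t; the wrist camera has in their place "tool_from_camera" (4x4, takes a point from camera to tool coordinates, whose origin is the TCP and whose axes are the tool frame's). Camera axes: x right, y down, z forward; pixel columns grow to the right and rows downward; lengths in m; the calibration is good to about 2 mm. The wrist camera is an equidistant fisheye: a pixel r from the principal point sees the ray r / f radians off the axis. A picture is of the moment at which its call begins: read the wrist's pose just before it.
- hand_in(): hands the job in, once; it reports no verdict.
The state is a dict: "t": time; "joints": joint angles; "joint_vel": joint speeds; "effort": joint torques, N m; "ee_pos": TCP position; "tool_rot": TCP orientation; "contact_force": force on the tool from outside, world axes, zero at the start; "moment": the same for the moment, N m; "grip_width": finger opening in m.
Only numpy, scipy, OpenCV 4.12 (cv2) and the standard library are available. Lean on these libraries where they do the work, as an engineer would, in place of code of your own. Each camera call takes 0.05 s, during which the arm holds its last target. There are 200 camera calls.

## Working session

There is one attempt and no reset: what is moved stays moved. The work goes in short steps, Python scripts to look and compute and a tool call to move; the robot and the scene stay as the last step left them, time stands still between calls to the robot, and variables do not carry over. Pictures are saved under pics/ and viewed, about 8 in all and at most 12, crops included, and the job is handed in when it is done.

Besides the shell and the picture viewer there is one more tool, called after ">>>" as name(argument=value, ...) on one line, values as JSON. play_rows: Moves the arm, as the interface text tells. Its arguments: {"type":"object","properties":{"targets":{"type":"array","items":{"type":"array","items":{"type":"number"}}},"newtons":{"type":"number"}},"required":["targets"]}

```bash
mkdir -p pics; cat > h.py <<'E'
import numpy as np, cv2
from plant import get_obs, read_camera, hand_in
def snap(name,fn):
    d=read_camera(name); cv2.imwrite('pics/'+fn,d['color'][:,:,::-1]); np.savez('pics/'+fn+'.npz',**{k:np.array(v) for k,v in d.items()}); return d
def pts(d):
    z=d['z_map']; K=d['intrinsics']; v,u=np.mgrid[:z.shape[0],:z.shape[1]]
    c=np.stack([(u-K[0,2])/K[0,0]*z,(v-K[1,2])/K[1,1]*z,z],-1)
    return (c-d['t'])@d['R']
E
python3 - <<'E'
from h import *
o=get_obs(); print({k:np.round(v,3).tolist() for k,v in o.items()})
a=snap('scene','s1.png'); b=snap('top','t1.png')
E
```

```text
{'t': 0.0, 'joints': [-1.259, 0.384, 0.016, 1.371, -0.006, 1.388, -0.047], 'joint_vel': [-0.0, -0.0, 0.0, -0.001, 0.0, -0.002, 0.0], 'effort': [0.0, -62.758, 0.844, -37.184, 0.016, 0.014, -0.0], 'ee_pos': [0.229, 0.581, 0.252], 'tool_rot': [[-0.001, -0.931, 0.366], [-0.002, 0.366, 0.931], [-1.0, -0.0, -0.002]], 'contact_force': [0.208, 0.042, -0.158], 'moment': [-0.036, 0.002, -0.015], 'grip_width': 0.085}
```

View pics/t1.png

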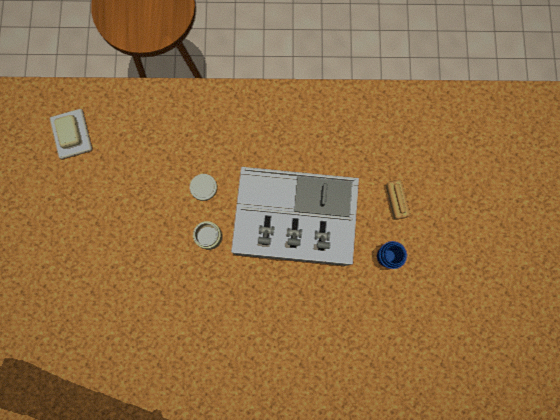

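View pics/s1.png

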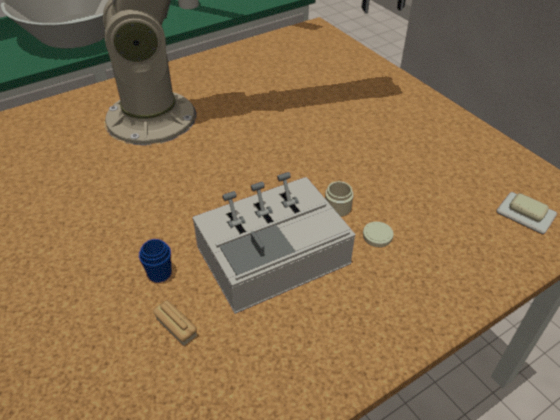

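The top view shows the box around (295,217) with levers at (266,235), (294,235) and (322,238), and the hatch ridge at (324,195). The jar and lid are to its left, the brush and cups to its right. Next I get the box pose from the depth map.

```bash
python3 - <<'E'
from h import *
d=dict(np.load('pics/t1.png.npz')); P=pts(d)
for n,(u,v) in dict(tl=(266,235),ml=(294,235),rl=(322,238),ridge=(324,195),jar=(207,235),lid=(203,187),cup=(392,255),brush=(398,200),ctr=(270,190),table=(300,320)).items(): print(n,np.round(P[v,u],3))
sub=P[150:285,220:375].reshape(-1,3); top=sub[(sub[:,2]>.08)&(sub[:,2]<.105)]
r=cv2.minAreaRect((top[:,:2]*1000).astype(np.float32)); print(r, np.median(top[:,2]))
print(cv2.boxPoints(r))
# levers & ridge: high points
for nm,lo in (('hi',.112),):
    m=(P[:,:,2]>lo)&(P[:,:,2]<.2); m[:150]=0;m[285:]=0;m[:,:220]=0;m[:,375:]=0
    n,l,s,c=cv2.connectedComponentsWithStats(m.astype(np.uint8))
    for i in range(1,n):
        q=P[l==i]
        print(s[i],c[i].round(1),q.mean(0).round(4),q.min(0).round(3),q.max(0).round(3))
im=cv2.imread('pics/t1.png'); cv2.imwrite('pics/t1c.png',cv2.resize(im[155:275,220:380],None,fx=5,fy=5,interpolation=cv2.INTER_CUBIC))
E
```

```text
tl [0.544 0.074 0.123]
ml [0.545 0.015 0.114]
rl [ 0.538 -0.043  0.121]
ridge [ 0.629 -0.048  0.122]
jar [0.556 0.215 0.004]
lid [0.669 0.226 0.014]
cup [ 0.509 -0.212  0.024]
brush [ 0.635 -0.227  0.038]
ctr [0.646 0.067 0.091]
table [ 0.363 -0.002  0.003]
((592.9559326171875, 10.2506103515625), (260.3849182128906, 190.50216674804688), 84.55799102783203) 0.0917567558156005
[[ 485.78696 -110.32158]
 [ 675.4305  -128.38847]
 [ 700.1249   130.8228 ]
 [ 510.48138  148.8897 ]]
[322 184   5  21  84] [324.1 194. ] [ 0.6311 -0.048   0.1226] [ 0.61  -0.052  0.113] [ 0.653 -0.043  0.127]
[258 233  13  12 101] [264.2 239.4] [0.533  0.0764 0.1422] [0.524 0.065 0.113] [0.549 0.089 0.15 ]
[288 234  13  12 100] [293.9 240.8] [0.5302 0.0164 0.1439] [0.522 0.004 0.113] [0.547 0.028 0.151]
[317 238  14  11 104] [323.3 243.9] [ 0.5241 -0.0429  0.1434] [ 0.516 -0.056  0.113] [ 0.539 -0.03   0.152]
```

View pics/t1c.png

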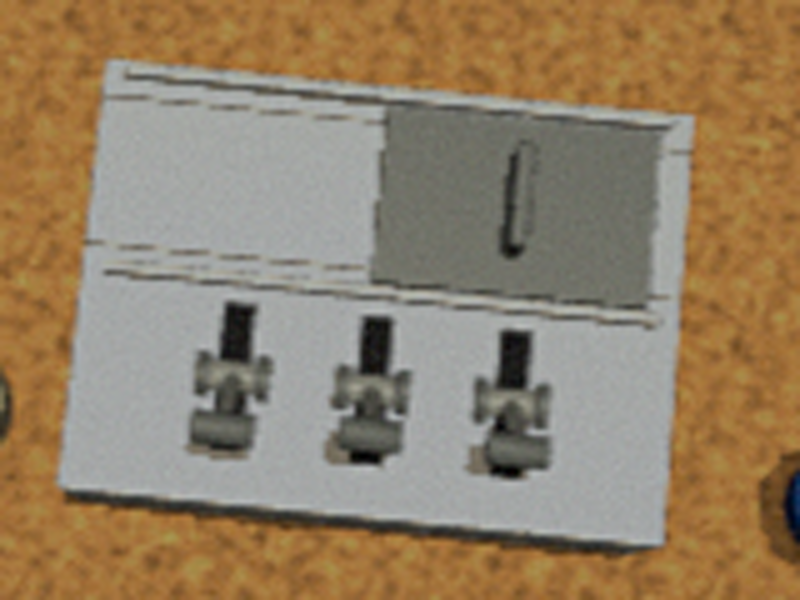

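The box fit gives origin about (0.583, 0.011) and yaw −0.095. The ridge and levers agree with this to a few mm. I'll align the tool with the box, shut the jaws and move to the near side of the left lever, staying high.

>>> play_rows(targets=[[0, -40, -34, -0.1, 0, 0, 0], [0, -75, -65, -0.2, 0, 0, 0], [0, -110, -95, -0.281, 0, 0, 0], [0, -145, -125, -0.281, 0, 0, 0], [0, -180, -155, -0.281, 0, 0, 0], [0, -215, -184, -0.281, 0, 0, 0], [0, -250, -213, -0.281, 0, 0, 0], [0, -285, -242, -0.281, 0, 0, 0], [0, -320, -271, -0.281, 0, 0, 0], [0, -355, -300, -0.281, 0, 0, 0]], newtons=40)

```text
t: 1.1
ee_pos: [0.4497, 0.1706, 0.2531]
tool_rot: [[-0.0, -0.996, 0.094], [0.0, 0.094, 0.996], [-1.0, 0.0, -0.0]]
contact_force: [1.6, 1.1, 0.7]
grip_width: 0.0003
```

```bash
cat >> h.py <<'E'
yaw=-0.0950; O=np.array([.583,.0112,0]); c,s=np.cos(yaw),np.sin(yaw)
RB=np.array([[c,-s,0],[s,c,0],[0,0,1]])
def where():
    o=get_obs(); p=(o['ee_pos']-O)@RB; T=o['tool_rot']; B=RB.T@T
    f=RB.T@o['contact_force']
    rv=cv2.Rodrigues(T.T@RB@np.array([[0,-1,0],[0,0,1],[-1,0,0]]).T.T if False else T.T@RB@np.array([[0,-1.,0],[0,0,1],[-1,0,0]]))[0].ravel()
    print('t',round(o['t'],2),'box TCP mm',(p*1000).round(1),'F box',f.round(2),'turn needed',rv.round(4),'grip',round(o['grip_width'],4),'q',np.round(o['joints'],2))
    return o
E
python3 -c "
from h import *
o=where()"
```

```text
t 1.1 box TCP mm [-147.9  146.1  253.1] F box [1.5  1.28 0.66] turn needed [ 0.0013 -0.     -0.0003] grip 0.0003 q [-0.71  0.07  0.3   1.76 -0.02  1.32  1.07]
```

>>> play_rows(targets=[[0, -25, -40, 0, 0, 0, 0], [0, -52, -80, 0, 0, 0, 0], [20, -52, -86, 0, 0, 0, 0], [50, -52, -86, 0, 0, 0, 0], [80, -52, -86, 0, 0, 0, 0], [98, -52, -86, 0, 0, 0, 0], [98, -52, -86, 0, 0, 0, 0], [98, -52, -86, 0, 0, 0, 0]])

```text
t: 1.9
ee_pos: [0.493, 0.082, 0.1555]
tool_rot: [[-0.001, -0.996, 0.094], [-0.0, 0.094, 0.996], [-1.0, 0.001, -0.0]]
contact_force: [-0.0, -0.4, -0.0]
grip_width: 0.0001
```

```bash
python3 - <<'E'
from h import *
o=where()
d=snap('scene','s2.png'); w=snap('wrist','w2.png')
P=pts(d); B=(P-O)@RB*1000
# finger points near tool
p=(o['ee_pos']-O)@RB*1000
m=(np.abs(B[...,0]-p[0])<40)&(np.abs(B[...,1]-p[1])<40)&(B[...,2]>100)&(d['z_map']>0)
ys,xs=np.nonzero(m); print(xs.min(),xs.max(),ys.min(),ys.max())
Q=B[m]
for z in range(100,240,6):
    q=Q[(Q[:,2]>=z)&(Q[:,2]<z+6)]
    if len(q): print(z,len(q),q.min(0).round(0),q.max(0).round(0))
a=cv2.imread('pics/s2.png')[110:300,180:370]; a=cv2.resize(a,(560,560),interpolation=cv2.INTER_CUBIC); cv2.imwrite('pics/s2c.png',a)
E
```

```text
t 1.9 box TCP mm [-96.3  61.9 155.5] F box [ 0.   -0.39 -0.01] turn needed [ 0.0012 -0.0004 -0.0005] grip 0.0001 q [-0.57  0.19  0.39  1.86 -0.08  1.11  1.32]
251 308 0 179
130 5 [-94.  49. 134.] [-61.  66. 136.]
136 20 [-91.  48. 137.] [-56.  73. 142.]
142 50 [-99.  47. 142.] [-56.  75. 148.]
148 33 [-100.   47.  148.] [-82.  77. 154.]
154 34 [-101.   48.  154.] [-82.  75. 160.]
160 37 [-102.   48.  160.] [-83.  74. 166.]
166 27 [-94.  48. 166.] [-83.  74. 172.]
172 31 [-93.  39. 172.] [-82.  85. 178.]
178 62 [-108.   31.  178.] [-80.  94. 184.]
184 103 [-106.   27.  184.] [-81.  99. 190.]
190 94 [-113.   24.  190.] [-81. 102. 196.]
196 72 [-105.   23.  196.] [-77. 100. 202.]
202 81 [-104.   23.  202.] [-76. 102. 208.]
208 53 [-98.  22. 208.] [-76. 102. 214.]
214 60 [-96.  23. 214.] [-76. 102. 220.]
220 65 [-92.  23. 220.] [-76. 102. 226.]
226 82 [-94.  22. 226.] [-74.  96. 232.]
232 99 [-89.  23. 232.] [-74. 101. 238.]
238 123 [-104.   22.  238.] [-75.  99. 244.]
```

View pics/s2c.png

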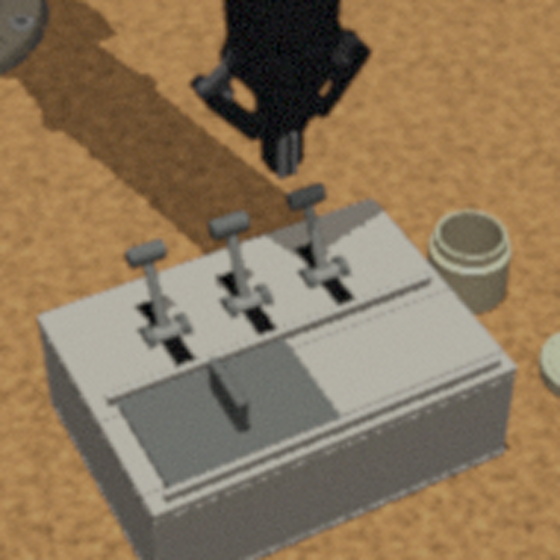

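The fingertips are at z≈134 mm, which is TCP −22, on the near side of the left bar with a gap of about 17 mm. I'll feel the left lever lightly.

>>> play_rows(targets=[[4, -5, -2, 0, 0, 0, 0], [4, -12, -2, 0, 0, 0, 0], [4, -18, -2, 0, 0, 0, 0], [4, -23, -2, 0, 0, 0, 0], [4, -27, -2, 0, 0, 0, 0], [4, -30, -2, 0, 0, 0, 0], [4, -33, -2, 0, 0, 0, 0], [4, -34, -2, 0, 0, 0, 0], [4, -34, -2, 0, 0, 0, 0]])

```text
t: 2.9
ee_pos: [0.5263, 0.0769, 0.1512]
tool_rot: [[-0.001, -0.996, 0.093], [0.0, 0.093, 0.996], [-1.0, 0.001, -0.0]]
contact_force: [-5.0, 1.4, 3.4]
grip_width: 0.0001
```

```bash
python3 -c "
from h import *
o=where()"
```

```text
t 2.9 box TCP mm [-62.7  60.  151.2] F box [-5.06  0.89  3.37] turn needed [ 0.0014 -0.0001 -0.0011] grip 0.0001 q [-0.54  0.27  0.39  1.78 -0.11  1.11  1.37]
```

>>> play_rows(targets=[[0, -1, 0, 0, 0, 0, 0], [0, -2, 0, 0, 0, 0, 0], [0, -2, 0, 0, 0, 0, 0]])

```text
t: 3.2
ee_pos: [0.5279, 0.0768, 0.1513]
tool_rot: [[-0.002, -0.996, 0.093], [0.0, 0.093, 0.996], [-1.0, 0.002, 0.0]]
contact_force: [-7.7, 0.6, 6.3]
grip_width: 0.0002
```

The force rose about 4 N in 2 mm, so the left lever is blocked. I'll leave it and try the middle one.

>>> play_rows(targets=[[0, 15, 0, 0, 0, 0, 0], [0, 34, -10, 0, 0, 0, 0], [0, 34, -40, 0, 0, 0, 0], [0, 34, -60, 0, 0, 0, 0], [0, 24, -60, 0, 0, 0, 0], [0, 15, -60, 0, 0, 0, 0], [0, 8, -60, 0, 0, 0, 0], [0, 4, -60, 0, 0, 0, 0], [0, 1, -60, 0, 0, 0, 0], [0, 1, -60, 0, 0, 0, 0]])

```text
t: 4.2
ee_pos: [0.5224, 0.0175, 0.151]
tool_rot: [[-0.0, -0.996, 0.093], [-0.0, 0.093, 0.996], [-1.0, 0.0, -0.0]]
contact_force: [-1.1, 0.4, -0.3]
grip_width: 0.0001
```

```bash
python3 -c "
from h import *
o=where()"
```

```text
t 4.2 box TCP mm [-61.    0.5 151. ] F box [-1.18  0.32 -0.31] turn needed [ 0.002  -0.0001 -0.0002] grip 0.0001 q [-0.47  0.25  0.44  1.81 -0.12  1.11  1.49]
```

>>> play_rows(targets=[[0, -2, 0, 0, 0, 0, 0], [0, -3, 0, 0, 0, 0, 0], [0, -4, 0, 0, 0, 0, 0], [0, -4, 0, 0, 0, 0, 0]])

```text
t: 4.6
ee_pos: [0.5261, 0.0167, 0.1514]
tool_rot: [[0.0, -0.996, 0.094], [0.0, 0.094, 0.996], [-1.0, -0.0, 0.0]]
contact_force: [-1.9, 1.0, 1.0]
grip_width: -0.0001
```

>>> play_rows(targets=[[0, -2, 0, 0, 0, 0, 0], [0, -4, 0, 0, 0, 0, 0], [0, -4, 0, 0, 0, 0, 0]])

```text
t: 4.9
ee_pos: [0.5301, 0.0161, 0.1513]
tool_rot: [[-0.0, -0.996, 0.094], [-0.0, 0.094, 0.996], [-1.0, 0.0, -0.0]]
contact_force: [-2.3, 1.1, 1.8]
grip_width: 0.0002
```

The middle lever is past the blocking point with only about 3 N, so it is free. I'll continue.

>>> play_rows(targets=[[0, -4, 0, 0, 0, 0, 0], [0, -8, 0, 0, 0, 0, 0], [0, -12, 0, 0, 0, 0, 0], [0, -16, 0, 0, 0, 0, 0], [0, -20, 0, 0, 0, 0, 0], [0, -23, 0, 0, 0, 0, 0], [0, -26, 0, 0, 0, 0, 0], [0, -28, 0, 0, 0, 0, 0], [0, -28, 0, 0, 0, 0, 0]])

```text
t: 5.8
ee_pos: [0.5582, 0.0135, 0.1512]
tool_rot: [[0.0, -0.996, 0.094], [-0.0, 0.094, 0.996], [-1.0, -0.0, -0.0]]
contact_force: [-2.4, 0.7, -0.4]
grip_width: 0.0004
```

```bash
python3 -c "
from h import *
o=where()"
```

```text
t 5.8 box TCP mm [-24.9  -0.  151.2] F box [-2.49  0.45 -0.4 ] turn needed [ 0.0011 -0.0002  0.0001] grip 0.0004 q [-0.44  0.33  0.44  1.72 -0.15  1.13  1.52]
```

Now 2 mm at a time until the end stop shows.

>>> play_rows(targets=[[0, -2, 0, 0, 0, 0, 0], [0, -4, 0, 0, 0, 0, 0], [0, -4, 0, 0, 0, 0, 0]])

```text
t: 6.1
ee_pos: [0.5622, 0.0132, 0.1514]
tool_rot: [[0.0, -0.996, 0.094], [-0.0, 0.094, 0.996], [-1.0, -0.0, -0.0]]
contact_force: [-3.0, 0.5, -0.4]
grip_width: 0.0001
```

>>> play_rows(targets=[[0, -1, 0, 0, 0, 0, 0], [0, -2, 0, 0, 0, 0, 0], [0, -2, 0, 0, 0, 0, 0]])

```text
t: 6.4
ee_pos: [0.564, 0.0131, 0.1513]
tool_rot: [[0.0, -0.996, 0.094], [-0.0, 0.094, 0.996], [-1.0, -0.0, -0.0]]
contact_force: [-2.3, -0.4, 0.2]
grip_width: 0.0001
```

>>> play_rows(targets=[[0, -1, 0, 0, 0, 0, 0], [0, -2, 0, 0, 0, 0, 0], [0, -2, 0, 0, 0, 0, 0]])

```text
t: 6.7
ee_pos: [0.5658, 0.0129, 0.1512]
tool_rot: [[-0.0, -0.996, 0.094], [-0.0, 0.094, 0.996], [-1.0, 0.0, -0.0]]
contact_force: [-3.6, 0.7, -0.3]
grip_width: 0.0001
```

>>> play_rows(targets=[[0, -1, 0, 0, 0, 0, 0], [0, -2, 0, 0, 0, 0, 0], [0, -2, 0, 0, 0, 0, 0]])

```text
t: 7.0
ee_pos: [0.5671, 0.0128, 0.1508]
tool_rot: [[-0.002, -0.996, 0.094], [0.0, 0.094, 0.996], [-1.0, 0.002, -0.0]]
contact_force: [-5.9, 0.6, 0.0]
grip_width: 0.0001
```

The end stop is reached at TCP box x of about −16, with the force rising to 6 N. Next is the right lever.

>>> play_rows(targets=[[0, 40, 0, 0, 0, 0, 0], [0, 80, 0, 0, 0, 0, 0], [0, 82, -35, 0, 0, 0, 0], [0, 82, -60, 0, 0, 0, 0], [0, 70, -60, 0, 0, 0, 0], [0, 60, -60, 0, 0, 0, 0], [0, 54, -60, 0, 0, 0, 0], [0, 50, -60, 0, 0, 0, 0], [0, 47, -60, 0, 0, 0, 0], [0, 47, -60, 0, 0, 0, 0]])

```text
t: 8.0
ee_pos: [0.5152, -0.0419, 0.1509]
tool_rot: [[-0.002, -0.996, 0.093], [0.0, 0.093, 0.996], [-1.0, 0.002, 0.0]]
contact_force: [-4.0, 1.3, 2.3]
grip_width: 0.0002
```

```bash
python3 -c "
from h import *
o=where()"
```

```text
t 8.0 box TCP mm [-62.5 -59.3 150.9] F box [-4.13  0.94  2.28] turn needed [ 0.0022  0.     -0.0017] grip 0.0002 q [-0.4   0.24  0.48  1.82 -0.13  1.11  1.61]
```

>>> play_rows(targets=[[0, -1, 0, 0, 0, 0, 0], [0, -2, 0, 0, 0, 0, 0], [0, -2, 0, 0, 0, 0, 0]])

```text
t: 8.3
ee_pos: [0.5166, -0.0421, 0.1511]
tool_rot: [[-0.002, -0.996, 0.093], [0.001, 0.093, 0.996], [-1.0, 0.002, 0.001]]
contact_force: [-7.6, 1.7, 3.8]
grip_width: -0.0
```

The right lever is blocked: the force rose from 4.7 N to 8.5 N in 2 mm. Back to the left one.

>>> play_rows(targets=[[0, 20, 0, 0, 0, 0, 0], [0, 36, 15, 0, 0, 0, 0], [0, 36, 60, 0, 0, 0, 0], [0, 36, 105, 0, 0, 0, 0], [0, 36, 120, 0, 0, 0, 0], [0, 24, 120, 0, 0, 0, 0], [0, 14, 120, 0, 0, 0, 0], [0, 8, 120, 0, 0, 0, 0], [0, 2, 120, 0, 0, 0, 0], [0, 2, 120, 0, 0, 0, 0]])

```text
t: 9.3
ee_pos: [0.5272, 0.0754, 0.1511]
tool_rot: [[-0.0, -0.995, 0.096], [-0.001, 0.096, 0.995], [-1.0, 0.0, -0.001]]
contact_force: [-0.5, 0.2, -0.5]
grip_width: -0.0
```

```bash
python3 -c "
from h import *
o=where()"
```

```text
t 9.3 box TCP mm [-61.6  58.6 151.1] F box [-0.57  0.16 -0.47] turn needed [-0.001  -0.0008 -0.0003] grip -0.0 q [-0.54  0.27  0.41  1.78 -0.12  1.11  1.37]
```

>>> play_rows(targets=[[0, -2, 0, 0, 0, 0, 0], [0, -4, 0, 0, 0, 0, 0], [0, -4, 0, 0, 0, 0, 0]])

```text
t: 9.6
ee_pos: [0.5307, 0.0762, 0.1513]
tool_rot: [[-0.0, -0.996, 0.094], [-0.0, 0.094, 0.996], [-1.0, 0.0, -0.0]]
contact_force: [-1.0, -1.1, 0.1]
grip_width: -0.0
```

>>> play_rows(targets=[[0, -2, 0, 0, 0, 0, 0], [0, -3, 0, 0, 0, 0, 0], [0, -3, 0, 0, 0, 0, 0]])

```text
t: 9.9
ee_pos: [0.5336, 0.0763, 0.1513]
tool_rot: [[-0.0, -0.996, 0.093], [0.0, 0.093, 0.996], [-1.0, 0.0, 0.0]]
contact_force: [-3.5, -1.4, 2.2]
grip_width: 0.0003
```

>>> play_rows(targets=[[0, -1, 0, 0, 0, 0, 0], [0, -2, 0, 0, 0, 0, 0], [0, -2, 0, 0, 0, 0, 0]])

```text
t: 10.2
ee_pos: [0.5357, 0.0761, 0.1513]
tool_rot: [[0.0, -0.996, 0.093], [0.0, 0.093, 0.996], [-1.0, -0.0, 0.0]]
contact_force: [-3.0, 0.5, 3.0]
grip_width: 0.0001
```

The force stays flat, so the left lever is free.

>>> play_rows(targets=[[0, -4, 0, 0, 0, 0, 0], [0, -8, 0, 0, 0, 0, 0], [0, -12, 0, 0, 0, 0, 0], [0, -16, 0, 0, 0, 0, 0], [0, -20, 0, 0, 0, 0, 0], [0, -24, 0, 0, 0, 0, 0], [0, -28, 0, 0, 0, 0, 0], [0, -31, 0, 0, 0, 0, 0], [0, -32, 0, 0, 0, 0, 0], [0, -32, 0, 0, 0, 0, 0]])

```text
t: 11.2
ee_pos: [0.5678, 0.0728, 0.1513]
tool_rot: [[0.0, -0.996, 0.094], [-0.0, 0.094, 0.996], [-1.0, -0.0, -0.0]]
contact_force: [-2.0, 0.6, -0.2]
grip_width: 0.0002
```

>>> play_rows(targets=[[0, -2, 0, 0, 0, 0, 0], [0, -3, 0, 0, 0, 0, 0], [0, -3, 0, 0, 0, 0, 0]])

```text
t: 11.5
ee_pos: [0.5707, 0.0727, 0.1514]
tool_rot: [[0.0, -0.996, 0.094], [0.0, 0.094, 0.996], [-1.0, -0.0, 0.0]]
contact_force: [-1.4, -0.1, 0.5]
grip_width: -0.0001
```

```bash
python3 -c "
from h import *
o=where()"
```

```text
t 11.5 box TCP mm [-18.1  60.1 151.4] F box [-1.42 -0.23  0.54] turn needed [0.0012 0.     0.0002] grip -0.0001 q [-0.5   0.36  0.41  1.67 -0.15  1.14  1.42]
```

>>> play_rows(targets=[[0, -1, 0, 0, 0, 0, 0], [0, -2, 0, 0, 0, 0, 0], [0, -2, 0, 0, 0, 0, 0]])

```text
t: 11.8
ee_pos: [0.5721, 0.0726, 0.151]
tool_rot: [[-0.001, -0.996, 0.094], [-0.0, 0.094, 0.996], [-1.0, 0.001, -0.0]]
contact_force: [-3.9, -0.1, 0.7]
grip_width: -0.0002
```

>>> play_rows(targets=[[0, -1, 0, 0, 0, 0, 0], [0, -2, 0, 0, 0, 0, 0], [0, -2, 0, 0, 0, 0, 0]])

```text
t: 12.1
ee_pos: [0.5733, 0.0725, 0.1505]
tool_rot: [[-0.003, -0.996, 0.093], [-0.0, 0.093, 0.996], [-1.0, 0.003, -0.0]]
contact_force: [-7.2, 0.3, -0.4]
grip_width: 0.0002
```

The left lever is at its end stop. Now the right one.

>>> play_rows(targets=[[0, 40, 0, 0, 0, 0, 0], [0, 80, 0, 0, 0, 0, 0], [0, 82, -45, 0, 0, 0, 0], [0, 82, -90, 0, 0, 0, 0], [0, 82, -119, 0, 0, 0, 0], [0, 70, -119, 0, 0, 0, 0], [0, 60, -119, 0, 0, 0, 0], [0, 54, -119, 0, 0, 0, 0], [0, 48, -119, 0, 0, 0, 0], [0, 48, -119, 0, 0, 0, 0]])

```text
t: 13.1
ee_pos: [0.5162, -0.0407, 0.151]
tool_rot: [[-0.0, -0.996, 0.092], [-0.0, 0.092, 0.996], [-1.0, 0.0, -0.0]]
contact_force: [0.5, 0.4, 0.6]
grip_width: -0.0002
```

>>> play_rows(targets=[[0, -2, 0, 0, 0, 0, 0], [0, -4, 0, 0, 0, 0, 0], [0, -4, 0, 0, 0, 0, 0]])

```text
t: 13.4
ee_pos: [0.5195, -0.0417, 0.1512]
tool_rot: [[-0.0, -0.996, 0.093], [0.0, 0.093, 0.996], [-1.0, 0.0, 0.0]]
contact_force: [-0.9, 0.7, -0.3]
grip_width: 0.0002
```

```bash
python3 -c "
from h import *
o=where()"
```

```text
t 13.4 box TCP mm [-58.2 -58.7 151.2] F box [-1.01  0.62 -0.34] turn needed [ 0.0017  0.0002 -0.0002] grip 0.0002 q [-0.4   0.25  0.49  1.81 -0.13  1.11  1.61]
```

>>> play_rows(targets=[[0, -2, 0, 0, 0, 0, 0], [0, -4, 0, 0, 0, 0, 0], [0, -4, 0, 0, 0, 0, 0]])

```text
t: 13.7
ee_pos: [0.5238, -0.0425, 0.1514]
tool_rot: [[0.0, -0.996, 0.094], [-0.0, 0.094, 0.996], [-1.0, -0.0, -0.0]]
contact_force: [-1.3, 0.6, 0.9]
grip_width: 0.0002
```

>>> play_rows(targets=[[0, -1, 0, 0, 0, 0, 0], [0, -2, 0, 0, 0, 0, 0], [0, -2, 0, 0, 0, 0, 0]])

```text
t: 14.0
ee_pos: [0.5256, -0.0427, 0.1513]
tool_rot: [[0.0, -0.996, 0.094], [-0.0, 0.094, 0.996], [-1.0, -0.0, -0.0]]
contact_force: [-1.1, 0.2, 1.5]
grip_width: -0.0001
```

The right lever is free now.

>>> play_rows(targets=[[0, -4, 0, 0, 0, 0, 0], [0, -8, 0, 0, 0, 0, 0], [0, -12, 0, 0, 0, 0, 0], [0, -16, 0, 0, 0, 0, 0], [0, -20, 0, 0, 0, 0, 0], [0, -24, 0, 0, 0, 0, 0], [0, -28, 0, 0, 0, 0, 0], [0, -31, 0, 0, 0, 0, 0], [0, -33, 0, 0, 0, 0, 0], [0, -33, 0, 0, 0, 0, 0]])

```text
t: 15.0
ee_pos: [0.5587, -0.0457, 0.1514]
tool_rot: [[0.0, -0.996, 0.094], [-0.0, 0.094, 0.996], [-1.0, -0.0, -0.0]]
contact_force: [-1.5, -0.3, 0.2]
grip_width: 0.0002
```

>>> play_rows(targets=[[0, -1, 0, 0, 0, 0, 0], [0, -2, 0, 0, 0, 0, 0], [0, -2, 0, 0, 0, 0, 0]])

```text
t: 15.3
ee_pos: [0.5602, -0.0459, 0.1513]
tool_rot: [[-0.0, -0.996, 0.094], [0.0, 0.094, 0.996], [-1.0, 0.0, -0.0]]
contact_force: [-2.4, 0.7, 0.4]
grip_width: -0.0
```

>>> play_rows(targets=[[0, -1, 0, 0, 0, 0, 0], [0, -2, 0, 0, 0, 0, 0], [0, -2, 0, 0, 0, 0, 0]])

```text
t: 15.6
ee_pos: [0.5615, -0.0459, 0.1508]
tool_rot: [[-0.002, -0.996, 0.094], [0.0, 0.094, 0.996], [-1.0, 0.002, -0.0]]
contact_force: [-5.5, 1.5, 0.4]
grip_width: 0.0
```

```bash
python3 -c "
from h import *
o=where()"
```

```text
t 15.6 box TCP mm [-16.  -58.9 150.8] F box [-5.6   0.96  0.4 ] turn needed [ 0.0013 -0.     -0.0022] grip 0.0 q [-0.37  0.35  0.49  1.7  -0.18  1.14  1.65]
```

All three levers are at their end stops. I'll back off, rise, and move over to the right side of the ridge.

>>> play_rows(targets=[[0, 20, 0, 0, 0, 0, 0], [-30, 25, 0, 0, 0, 0, 0], [-60, 25, -15, 0, 0, 0, 0], [-60, 0, -38, 0, 0, 0, 0], [-60, -40, -38, 0, 0, 0, 0], [-60, -71, -38, 0, 0, 0, 0], [-60, -71, -38, 0, 0, 0, 0], [-60, -71, -38, 0, 0, 0, 0]])

```text
t: 16.4
ee_pos: [0.6301, -0.0909, 0.2109]
tool_rot: [[0.0, -0.996, 0.094], [-0.001, 0.094, 0.996], [-1.0, -0.0, -0.001]]
contact_force: [-0.6, 0.4, 0.8]
grip_width: -0.0001
```

```bash
python3 - <<'E'
from h import *
o=where()
d=snap('scene','s3.png')
a=cv2.imread('pics/s3.png')[110:300,180:370]; a=cv2.resize(a,(560,560),interpolation=cv2.INTER_CUBIC); cv2.imwrite('pics/s3c.png',a)
E
```

```text
t 16.4 box TCP mm [ 56.5 -97.2 210.9] F box [-0.63  0.34  0.79] turn needed [ 0.0011 -0.0011  0.0002] grip -0.0001 q [-0.27  0.46  0.52  1.42 -0.23  1.32  1.74]
```

View pics/s3c.png

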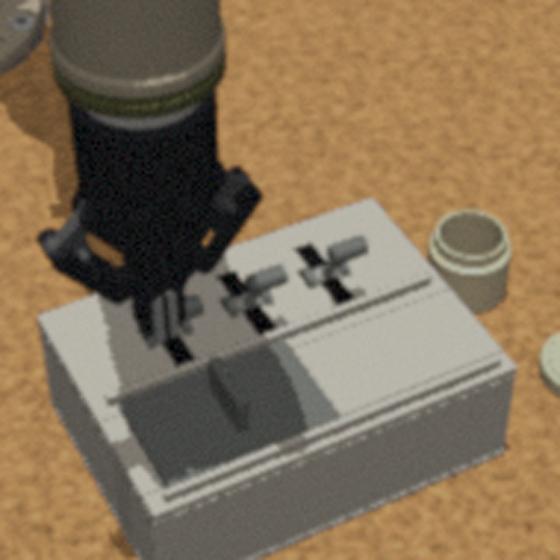

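All three levers lean to the far side. I'll descend beside the ridge and feel the hatch lightly.

>>> play_rows(targets=[[30, 0, 0, 0, 0, 0, 0], [60, 0, 0, 0, 0, 0, 0], [78, 0, 0, 0, 0, 0, 0], [78, 0, 8, 0, 0, 0, 0], [78, 0, 14, 0, 0, 0, 0], [78, 0, 20, 0, 0, 0, 0], [78, 0, 24, 0, 0, 0, 0], [78, 0, 28, 0, 0, 0, 0], [78, 0, 28, 0, 0, 0, 0]])

```text
t: 17.35
ee_pos: [0.6328, -0.0624, 0.1344]
tool_rot: [[0.002, -0.996, 0.093], [-0.0, 0.093, 0.996], [-1.0, -0.002, -0.0]]
contact_force: [0.9, -0.8, 0.0]
grip_width: 0.0001
```

>>> play_rows(targets=[[0, 0, 2, 0, 0, 0, 0], [0, 0, 4, 0, 0, 0, 0], [0, 0, 4, 0, 0, 0, 0]])

```text
t: 17.65
ee_pos: [0.6327, -0.0588, 0.1336]
tool_rot: [[0.001, -0.996, 0.094], [-0.0, 0.094, 0.996], [-1.0, -0.001, -0.0]]
contact_force: [1.1, -2.3, 1.7]
grip_width: 0.0003
```

```bash
python3 -c "
from h import *
o=where()"
```

```text
t 17.65 box TCP mm [ 56.1 -64.9 133.6] F box [ 1.3  -2.22  1.73] turn needed [ 0.0011 -0.0001  0.0006] grip 0.0003 q [-0.31  0.52  0.49  1.52 -0.26  1.17  1.71]
```

>>> play_rows(targets=[[0, 0, 2, 0, 0, 0, 0], [0, 0, 4, 0, 0, 0, 0], [0, 0, 4, 0, 0, 0, 0]])

```text
t: 17.95
ee_pos: [0.6327, -0.0542, 0.133]
tool_rot: [[-0.001, -0.996, 0.093], [0.0, 0.093, 0.996], [-1.0, 0.001, 0.0]]
contact_force: [0.9, -1.6, 0.9]
grip_width: -0.0004
```

>>> play_rows(targets=[[0, 0, 2, 0, 0, 0, 0], [0, 0, 4, 0, 0, 0, 0], [0, 0, 4, 0, 0, 0, 0]])

```text
t: 18.25
ee_pos: [0.6331, -0.0501, 0.133]
tool_rot: [[-0.001, -0.996, 0.093], [0.0, 0.093, 0.996], [-1.0, 0.001, 0.0]]
contact_force: [0.8, -0.9, 1.5]
grip_width: -0.0002
```

It slides with about 2 N, so the hatch is unlocked. I'll continue.

>>> play_rows(targets=[[0, 0, 6, 0, 0, 0, 0], [0, 0, 14, 0, 0, 0, 0], [0, 0, 22, 0, 0, 0, 0], [0, 0, 30, 0, 0, 0, 0], [0, 0, 38, 0, 0, 0, 0], [0, 0, 46, 0, 0, 0, 0], [0, 0, 54, 0, 0, 0, 0], [0, 0, 61, 0, 0, 0, 0], [0, 0, 66, 0, 0, 0, 0], [0, 0, 68, 0, 0, 0, 0]])

```text
t: 19.25
ee_pos: [0.6396, 0.0179, 0.1332]
tool_rot: [[-0.0, -0.996, 0.093], [0.0, 0.093, 0.996], [-1.0, 0.0, 0.0]]
contact_force: [-0.4, -1.5, -2.2]
grip_width: -0.0001
```

>>> play_rows(targets=[[0, 0, 2, 0, 0, 0, 0], [0, 0, 4, 0, 0, 0, 0], [0, 0, 6, 0, 0, 0, 0], [0, 0, 6, 0, 0, 0, 0]])

```text
t: 19.65
ee_pos: [0.6401, 0.0233, 0.1332]
tool_rot: [[-0.0, -0.996, 0.093], [0.0, 0.093, 0.996], [-1.0, 0.0, 0.0]]
contact_force: [-0.9, -0.2, -0.7]
grip_width: 0.0003
```

```bash
python3 -c "
from h import *
o=where()"
```

```text
t 19.65 box TCP mm [ 55.7  17.4 133.2] F box [-0.91 -0.25 -0.71] turn needed [ 0.0014  0.0002 -0.0002] grip 0.0003 q [-0.42  0.53  0.47  1.5  -0.25  1.17  1.57]
```

>>> play_rows(targets=[[0, 0, 2, 0, 0, 0, 0], [0, 0, 4, 0, 0, 0, 0], [0, 0, 6, 0, 0, 0, 0], [0, 0, 6, 0, 0, 0, 0]])

```text
t: 20.05
ee_pos: [0.6408, 0.0296, 0.1333]
tool_rot: [[0.0, -0.996, 0.093], [0.0, 0.093, 0.996], [-1.0, -0.0, 0.0]]
contact_force: [-0.1, -0.4, -0.2]
grip_width: 0.0
```

>>> play_rows(targets=[[0, 0, 1, 0, 0, 0, 0], [0, 0, 2, 0, 0, 0, 0], [0, 0, 2, 0, 0, 0, 0]])

```text
t: 20.35
ee_pos: [0.6409, 0.0311, 0.1333]
tool_rot: [[0.0, -0.996, 0.094], [0.0, 0.094, 0.996], [-1.0, -0.0, 0.0]]
contact_force: [-0.2, -1.4, -1.1]
grip_width: -0.0
```

>>> play_rows(targets=[[0, 0, 1, 0, 0, 0, 0], [0, 0, 2, 0, 0, 0, 0], [0, 0, 2, 0, 0, 0, 0]])

```text
t: 20.65
ee_pos: [0.6411, 0.0332, 0.1333]
tool_rot: [[0.0, -0.996, 0.093], [0.0, 0.093, 0.996], [-1.0, -0.0, 0.0]]
contact_force: [-0.3, -1.8, -0.1]
grip_width: -0.0
```

```bash
python3 - <<'E'
from h import *
o=where()
d=snap('scene','s4.png')
a=cv2.imread('pics/s4.png')[110:300,180:370]; a=cv2.resize(a,(560,560),interpolation=cv2.INTER_CUBIC); cv2.imwrite('pics/s4c.png',a)
E
```

```text
t 20.65 box TCP mm [ 55.8  27.4 133.3] F box [-0.09 -1.78 -0.05] turn needed [0.0015 0.0001 0.    ] grip -0.0 q [-0.43  0.53  0.47  1.5  -0.25  1.18  1.56]
```

View pics/s4c.png

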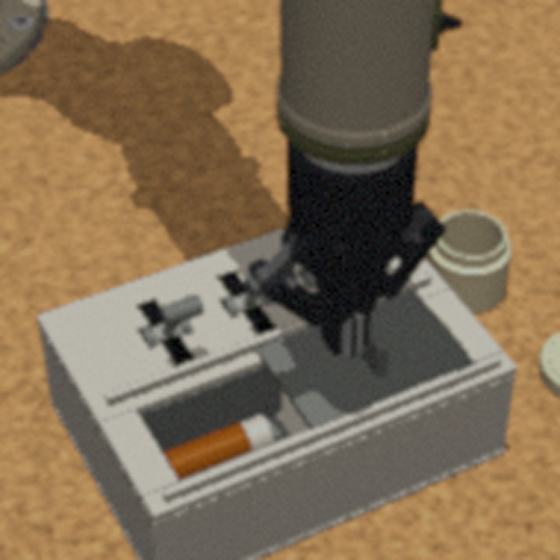

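The fingers are still at the ridge and the hatch is nearly fully open, with a medicine bottle visible inside. I'll push on gently to the stop.

>>> play_rows(targets=[[0, 0, 1, 0, 0, 0, 0], [0, 0, 2, 0, 0, 0, 0], [0, 0, 2, 0, 0, 0, 0]])

```text
t: 21.0
ee_pos: [0.6412, 0.0341, 0.1333]
tool_rot: [[-0.0, -0.996, 0.094], [-0.001, 0.094, 0.996], [-1.0, 0.0, -0.001]]
contact_force: [-0.7, -4.5, 0.0]
grip_width: 0.0002
```

>>> play_rows(targets=[[0, 0, 1, 0, 0, 0, 0], [0, 0, 2, 0, 0, 0, 0], [0, 0, 2, 0, 0, 0, 0]])

```text
t: 21.3
ee_pos: [0.6412, 0.0343, 0.1333]
tool_rot: [[-0.001, -0.995, 0.096], [-0.003, 0.096, 0.995], [-1.0, 0.0, -0.003]]
contact_force: [-2.4, -9.2, 0.8]
grip_width: -0.0002
```

That is the end stop, at 9 N. I'll back off, lift clear and check.

>>> play_rows(targets=[[0, 0, -8, 0, 0, 0, 0], [0, 0, -22, 0, 0, 0, 0], [-40, 0, -25, 0, 0, 0, 0], [-85, 0, -25, 0, 0, 0, 0], [-130, 0, -25, 0, 0, 0, 0], [-160, 0, -60, 0, 0, 0, 0], [-160, 0, -110, 0, 0, 0, 0], [-160, 0, -160, 0, 0, 0, 0], [-160, 0, -200, 0, 0, 0, 0], [-160, 0, -200, 0, 0, 0, 0]])

```text
t: 22.3
ee_pos: [0.6203, -0.1711, 0.294]
tool_rot: [[0.0, -0.995, 0.105], [-0.004, 0.105, 0.995], [-1.0, -0.001, -0.003]]
contact_force: [0.1, 0.3, 0.4]
grip_width: -0.0001
```

```bash
python3 - <<'E'
from h import *
o=where()
snap('scene','s5.png'); d=snap('top','t5.png'); P=pts(d); B=(P-O)@RB*1000
m=(B[...,2]>113)&(B[...,2]<160)&(np.abs(B[...,1])<100)&(np.abs(B[...,0])<100)
n,l,s,c=cv2.connectedComponentsWithStats(m.astype(np.uint8))
for i in range(1,n):
    q=B[l==i]
    if len(q)>15: print(len(q),c[i].round(0),q.mean(0).round(1),q.min(0).round(0),q.max(0).round(0))
a=cv2.imread('pics/s5.png')[110:350,120:400]; b=cv2.imread('pics/t5.png')[150:285,180:420]
cv2.imwrite('pics/c5.png',np.vstack([cv2.resize(a,(350,300)),cv2.resize(b,(350,200))]) if 0 else np.hstack([cv2.resize(a,(400,343)),cv2.resize(b,(400,343))]))
E
```

```text
t 22.3 box TCP mm [  54.4 -178.   294. ] F box [0.11 0.3  0.43] turn needed [-0.0097 -0.0035  0.0007] grip -0.0001 q [-0.16  0.45  0.57  1.26 -0.23  1.5   1.85]
79 [277. 189.] [ 53.8  44.9 123.5] [ 32.  41. 115.] [ 76.  49. 128.]
113 [267. 214.] [ -3.6  60.2 138.7] [-20.  48. 113.] [  7.  73. 147.]
112 [296. 217.] [ -3.8   0.6 138.3] [-21. -12. 113.] [  7.  13. 148.]
114 [325. 220.] [ -3.5 -59.3 138.4] [-20. -73. 113.] [  7. -47. 148.]
```

View pics/c5.png

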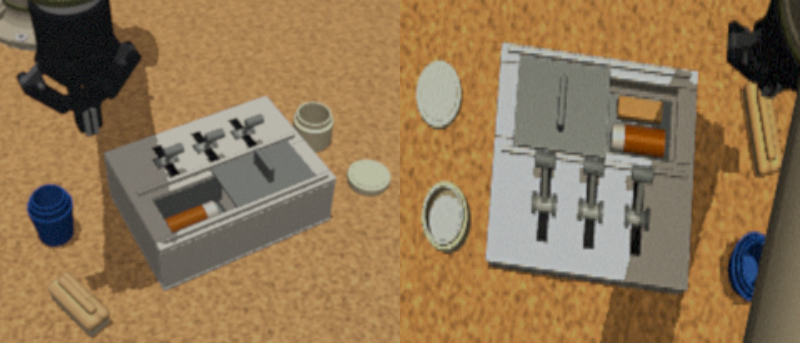

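The ridge is at y=+45 mm, so the hatch is open the full 100 mm. All three bars are at x≈0, the fully-over position. The cups, brush, jar and lid look unmoved, and the arm is clear.

```bash
python3 -c "
from h import *
where(); print(hand_in())"
```

```text
t 22.4 box TCP mm [  55.8 -170.5  293.5] F box [0.91 0.54 0.78] turn needed [-0.0014  0.0005  0.0005] grip 0.0 q [-0.17  0.45  0.56  1.26 -0.23  1.5   1.84]
the job is handed in; nothing more can be done
None
```

The medicine box is open: all three levers are fully over, the hatch is slid fully open, and the job was handed in at 22.4 s of the 72 s allowed. `hand_in()` reports no verdict, so this rests on my own checks.

- **Levers:** The free order was middle, left, right. I felt left first and it was blocked, so I left it and threw the middle one. Right was then blocked, so I threw left and then right. The highest force I read on a lever was about 10 N, at the blocked left lever.
- **Hatch:** It slid at about 2 N to its end stop, where the reading reached about 9.5 N. I then backed off and lifted clear.
- **Last checks:** The final top-camera depth put the ridge at y = +45 mm in the box frame, which is 100 mm open. All three lever bars were at x ≈ 0, the end stop. The tool was at z = 0.29 m with only noise-level force.
- **Not measured:** I checked the cups, brush, jar and lid by eye only in the last pictures, where they looked unmoved. The force readings are from the end of each move, so short peaks in between would not show.

No check failed or disagreed.

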